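Unlock the ball dish and present it level over the blue bin

ROBOT

A 6-joint arm with a two-finger parallel gripper is mounted at the origin on the work surface. World frame = base frame: x ahead of the robot, y to its left, z up, the work surface at z = 0. Lengths are in m, angles in rad, forces in N, time in s.
With the tool pointing down it reaches from about 0.3 to 0.875 m from the base axis. Payload 6.4 kg.
Tool frame: the origin (TCP) lies between the finger pads; the fingertips stand 22 mm ahead of it and the grasp point (between the pads) lies 3 mm ahead of it; z points along the fingers, y is the line along which they close (so a half turn about z gives the same grasp; the last joint's range is limited). The gripper opens to 85 mm and grips with 20 to 120 N. Pads are 22 mm wide; open, the fingers measure 114 mm over their backs; the gripper's body (76 mm by 85 mm) begins 54 mm behind the grasp point. The pads swing forward as they close: fully open they stand 13 mm farther back than shut.
Start: joints at [-0.206, 0.181, 1.607, -0, 1.354, -0.206], TCP at [0.575, 0, 0.221] pointing down, gripper open.
Joint ranges: [-2.99, 2.99], [-0.89, 2.07], [0.3, 2.58], [-1.14, 4.28], [0, 2.63], [-3.12, 3.12]. Speed limits (rad/s): [2.57, 2.57, 3.01, 3.14, 3.14, 3.14].

INTERFACE

Orientations are given as a unit quaternion [w, x, y, z].
In Python, from bench import ctrl, imaging, workorder gives the robot as it stands.
- The arm moves only by the shell command python3 -m pendant 'ROWS' [OPENING]. ROWS is JSON, a list of rows, each a list of 4 numbers: the shift along the tool's x, y, z in cm, then the turn about the tool's z in degrees. In form: [[dx, dy, dz, roll], ...]. A call has 1 to 12 rows; each row is the pose to reach, as a shift and turn from the pose commanded when the call began, along the tool's axes at that moment; what a row does not reach only later rows make up. A row lasts 1/12 s, in which the tool goes at most 41.7 mm and 7.16 degrees, less where a joint would pass 70% of its speed; a pose out of reach is approached as far as the arm can. A call with a gripper value outside its range is refused whole. OPENING is the opening, from 0 (shut) to 1 (fully open), set as the call begins (- or left out, the last holds). The fingers move at their own pace and stop on an object; the grip force is fixed at half the most. Time passes only in rows, so rows that repeat a pose let the fingers close. It gives the time, the measured TCP pose, the force, the opening and the grip force at its end, in the units of the state.
- ctrl.get_obs(): the state, without advancing time (a new reading comes with each control period).
- imaging.camera(name): name is "scene" or "side" or "wrist"; returns the picture (400x640x3 uint8, red, green, blue); there is no depth.
- imaging.camera_info(name): a dict with "K" (3x3 intrinsics, pixels), "T" (4x4, takes a point from camera to world coordinates); the wrist camera has in their place "tool_from_camera" (4x4, takes a point from camera to tool coordinates, whose origin is the TCP and whose axes are the flange's). Camera axes: x right, y up, looking along -z (the intrinsics and any distortion apply to the point x, -y, -z); pixel columns grow to the right and rows downward; lengths in m; the calibration is good to about 2 mm. The wrist camera is an equidistant fisheye: a pixel r from the principal point sees the ray r / f radians off the axis. A picture is of the moment at which its call begins: read the wrist's pose just before it. camera_info takes no time and is no camera call.
- workorder.hand_in(): hands the job in; it is judged then, once.
The state is a dict: "time_s": time; "q": joint angles; "dq": joint speeds; "joint_efforts": joint torques, N m; "eef_pos": TCP position; "eef_rot": TCP orientation; "wrist_force": force on the tool from outside, world axes, zero at the start; "torque": the same for the moment, N m; "opening": opening from 0.0 (shut) to 1.0 (fully open); "grasp_force": force on a finger pad.
Only numpy, scipy, OpenCV 4.12 (cv2) and the standard library are available. Lean on these libraries where they do the work, as an engineer would, in place of code of your own. Each camera call takes 0.05 s, during which the arm holds its last target. There are 200 camera calls.

TASK

Slide the orange transport lock all the way to its open end stop, then take the ball dish by its overhead handle, lift it out of its dock and give it a quarter turn so that its red pouring lip points to the side where the blue bin stands. Keep the dish level so that the brass ball never leaves its middle, and leave the other things on the bench where they are. Finish while holding the dish still in the gripper, level and square to its docked heading, with the tip of the lip above the middle of the blue bin and clear of its rim, ready to pour but not pouring.

Things in the scene. Friction and masses are not known exactly. Their poses are not given: they have to be found in the camera images.
- dock: fixed green base plate, 160 mm wide, 20 mm high; origin under the centre of the dish place on the bench; x points from the dish place to the lock (roughly away from the robot), y is the direction in which the lock opens, z up. The dish stands on the plate, its round foot 58 mm wide between four black blocks 8 mm high, about 3 mm free
- lock (a joint): sliding transport lock on the dock: 0 = locked, 0.055 m = open against its end stop, growing along the dock's y; it starts somewhere in 0 to 0.012. Its steel tongue lies over the dish's lip and blocks lifting until about 0.035. It stays where it is left; sliding it takes 2 to 3 N
- lock_grip (a point): the lock's orange upright grip block, 28 mm (dock x) by 20 mm (dock y), from 61 to 105 mm above the bench; the point is on its centre line at 85 mm, at x = 135 mm and y = the joint value in the dock's frame, where to grip (pinch the 20 mm sides, across the dock's y) or push; its axes are those of the dock. The steel tongue under it, towards the dish, has its top at 60 mm
- dish_grip (a point): centre of the black grip, 16 mm thick (dish x), 76 mm long (dish y), 20 mm high, in the middle of the dish's overhead handle (a bail along dish y); on the dish's centre line, 118 mm above its underside (138 mm above the bench when docked). Axes: those of the dish, x towards the lip, z up. Dish: steel, 144 mm wide, about 0.3 kg, balanced under this grip
- dish_middle (a point): centre of the dish's floor (top face), 16 mm above its underside and 102 mm below dish_grip; the floor is flat for 10 mm around it, then rises at 8 degrees to radius 40 mm and 22 degrees to the rim at radius 70 mm; axes of the dish
- dish_lip (a point): near the tip of the red pouring lip, 36 mm wide, on the dish's +x side: 98 mm from the dish's centre line and 86 mm below dish_grip; the lip ends at 105 mm. Docked it points along the dock's +x, under the lock tongue
- ball_center (a point): centre of the loose brass ball, 24 mm in diameter, 56 g, lying in the middle of the dish; it rolls freely
- blue_bin_mouth (a point): centre of the mouth, at rim height, of the fixed blue open bin, 120 mm (dock x) by 100 mm (dock y), 70 mm high; it stands about 200 mm from the dock's origin on its +y or its -y side, square to the dock
- yellow_bin_mouth (a point): the same for the yellow bin, on the other side; not used
- jar: bystander: amber jar, 44 mm wide, 50 mm high, near the lock; origin under it
- small_carton: bystander: white carton 60 x 45 mm, 35 mm high; origin under it
- bearing_race: bystander: dark steel ring 54 mm wide, 14 mm high; origin under it
- spanner: bystander: spanner 150 mm long lying on the bench between the robot and the dock
- spray_can: bystander: can 54 mm wide, 160 mm high; origin under it
- big_carton: bystander: brown carton 140 x 90 mm, 70 mm high; origin under it
Mind the look-alikes: they are no part of the job. Of the things shaped like the part that bears blue_bin_mouth, the blue one is meant.

How it is judged:
By the outcome, as a careful person would: the job done as asked, in the order asked, and still so for the second after the job is handed in, while the arm keeps its last pose, push and grip.
It also fails if it takes over 61 s, if anything falls off the work surface, if the arm or the gripper's body presses on something with over 40 N, if the wrist force passes 120 N, or if a joint passes its speed limit or range.

## Working session

There is one attempt and no reset: what is moved stays moved. The work goes in short steps, Python scripts to look and compute and a shell command to move; the robot and the scene stay as the last step left them, time stands still between calls to the robot, and variables do not carry over. Pictures are saved under pics/ and viewed, at most 10 in all, crops included, and the job is handed in when it is done.

```bash
mkdir -p pics; ls
python3 - <<'E'
from bench import ctrl, imaging
import cv2,numpy as np
o=ctrl.get_obs();print(o)
for n in("scene","side","wrist"):
    print(n,imaging.camera_info(n))
    im=imaging.camera(n);cv2.imwrite(f"pics/{n}0.png",im[:,:,::-1])
E
```

```text
pics
{'time_s': 0.0, 'q': array([-2.06331651e-01,  1.81544452e-01,  1.60801273e+00,  5.06660741e-06,
        1.35378407e+00, -2.06278736e-01]), 'dq': array([-0.00146299, -0.00092547,  0.0013107 ,  0.00039479,  0.00071405,
        0.00033399]), 'joint_efforts': array([ 3.41415571e-04, -4.44869328e+01, -3.51340663e+01, -2.51131587e-04,
        9.11703974e-03,  3.43231875e-05]), 'eef_pos': array([5.74432262e-01, 1.19804016e-04, 2.19979964e-01]), 'eef_rot': array([-7.33105264e-04,  7.07125606e-01,  7.07087415e-01, -4.76402398e-04]), 'wrist_force': array([ 0.17821148,  0.38431335, -0.84749847]), 'torque': array([0.01503594, 0.03992738, 0.00168867]), 'grasp_force': 0.0, 'opening': 0.9973595786381892}
scene {'K': array([[468.42312322,   0.        , 319.78476647],
       [  0.        , 468.42312322, 200.27067993],
       [  0.        ,   0.        ,   1.        ]]), 'T': array([[ 0.32782285, -0.60104903,  0.72888425,  1.46461167],
       [ 0.94447451,  0.19024237, -0.26790994, -0.33003889],
       [ 0.02236235,  0.77623959,  0.63004128,  0.9299862 ],
       [ 0.        ,  0.        ,  0.    
[... 267 characters left out ...]
200252,  0.72413397, -0.68050381, -0.90288011],
       [-0.00630984,  0.68428064,  0.72919147,  1.03763385],
       [ 0.        ,  0.        ,  0.        ,  1.        ]])}
wrist {'K': array([[309.70691629,   0.        , 318.75727638],
       [  0.        , 309.70691629, 202.4271683 ],
       [  0.        ,   0.        ,   1.        ]]), 'tool_from_camera': array([[-1.65707753e-03,  9.52744285e-01,  3.03768959e-01,
         7.76795513e-02],
       [ 9.99998620e-01,  1.61527809e-03,  3.88875403e-04,
         7.72323477e-04],
       [-1.20172525e-04,  3.03769184e-01, -9.52745647e-01,
        -1.52981339e-01],
       [ 0.00000000e+00,  0.00000000e+00,  0.00000000e+00,
         1.00000000e+00]])}
```

View pics/scene0.png

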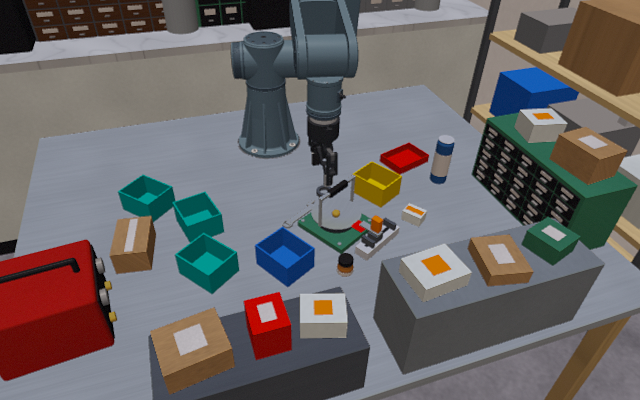

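View pics/side0.png

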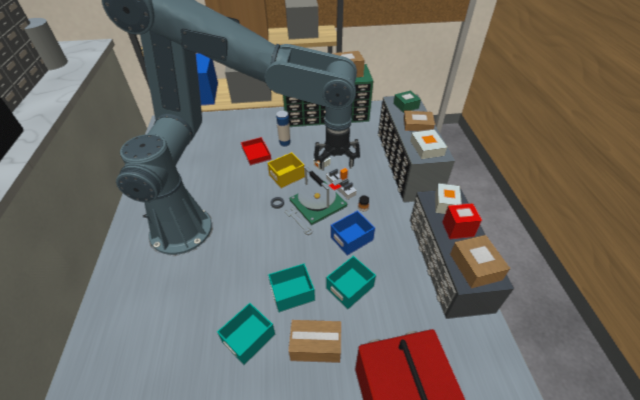

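View pics/wrist0.png

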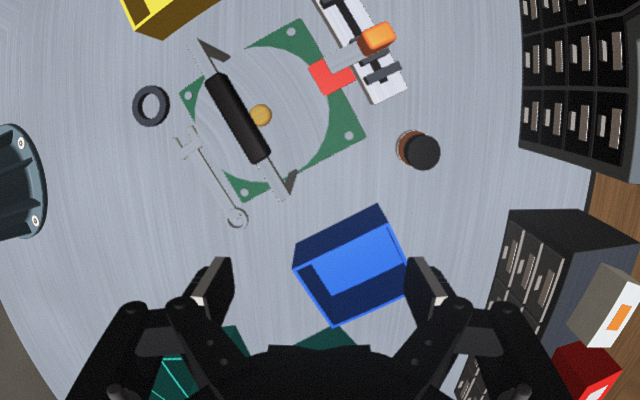

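The scene view shows the dock with the dish at about (335,215). The orange lock block is at (377,223), the jar at (345,263) and the spray can at (442,158). The bin candidates are:
- **Blue:** (285,257), next to the dock on the side away from the yellow bin.
- **Teal:** (147,197), (198,215) and (207,262).
- **Yellow:** (377,183).
- **Red tray:** (404,157).
- **Blue box on the shelf:** (535,90), which is not on the bench.

Only the one at (285,257) is blue and about 200 mm from the dock. In the wrist view, the grip bar runs (215,78)–(262,160), the lock block is at (378,37) and the blue bin is at (350,265). I'll enlarge that part to confirm.

```bash
cat > h.py <<'E'
import numpy as np,cv2
from bench import ctrl, imaging
from scipy.spatial.transform import Rotation as R
def pose(o=None):
    o=o or ctrl.get_obs(); T=np.eye(4); T[:3,:3]=R.from_quat(o['eef_rot'],scalar_first=True).as_matrix(); T[:3,3]=o['eef_pos']; return T
def plane(T,K,px,z,fish):
    px=np.array(px,float).reshape(-1,1,2)
    u=(cv2.fisheye.undistortPoints(px,K,np.zeros(4)) if fish else cv2.undistortPoints(px,K,None)).reshape(-1,2)
    d=np.c_[u[:,0],-u[:,1],-np.ones(len(u))]@T[:3,:3].T
    return T[:3,3]+d*((np.asarray(z)-T[2,3])/d[:,2])[:,None]
def wrist(px,z,Tt):
    c=imaging.camera_info("wrist"); return plane(Tt@c["tool_from_camera"],c["K"],px,z,True)
def fixed(n,px,z):
    c=imaging.camera_info(n); return plane(c["T"],c["K"],px,z,False)
E
python3 - <<'E'
import cv2
im=cv2.imread("pics/wrist0.png")[0:335,120:450]
im=cv2.resize(im,(591,600),interpolation=cv2.INTER_CUBIC) # scale 1.79
cv2.imwrite("pics/crop1.png",im)
E
```

```text
(no output)
```

View pics/crop1.png

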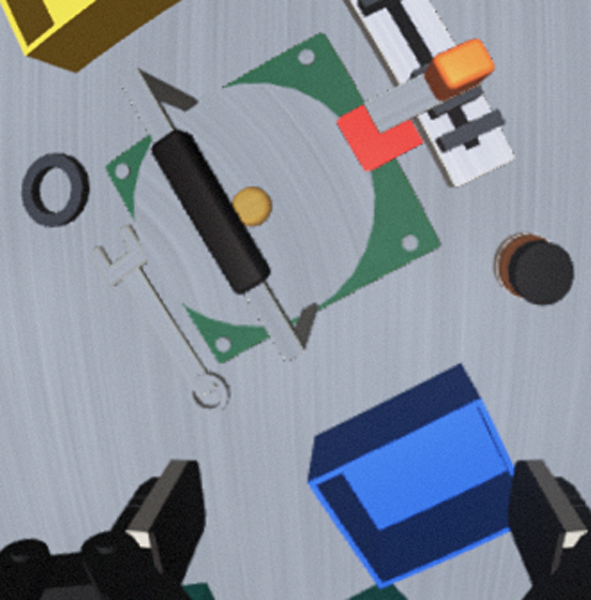

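The crop shows these positions (crop pixels):
- The lock block's top is at (461,63), and its tongue lies over the red lip at (378,138).
- Plate corners are at (325,33), (440,243) and (220,362).
- The blue bin's rim corners are at (310,482), (480,402) and (383,587), with the fourth hidden behind the finger. It is the blue one, on the dock's −y side.

Run:
```python
from h import *
T=pose()
c=lambda p:np.array(p)/1.791+[120,0]
P=[(325,33),(440,243),(220,362),(211,212),(461,63),(310,482),(480,402),(383,587),(252,206),(541,273)]
z=[.02]*3+[.143,.105,.07,.07,.07,.048,.05]
w=wrist([c(p) for p in P],z,T);print(np.round(w,4))
A,B,C=w[:3];x=(B-C)[:2];y=(A-B)[:2]
print("len",np.linalg.norm(x),np.linalg.norm(y),"yaw",np.degrees(np.arctan2(x[1],x[0])),np.degrees(np.arctan2(-y[0],y[1])),"ctr",(A+C)[:2]/2)
D,E_,F=w[5:8];e=(E_-D)[:2];g=(F-D)[:2]
print("bin",np.linalg.norm(e),np.linalg.norm(g),np.degrees(np.arctan2(e[1],e[0])),np.degrees(np.arctan2(g[0],-g[1])),(E_+F)[:2]/2)
o=w[3,:2];d=w[4,:2]-o;print("lock from grip",np.linalg.norm(d),np.degrees(np.arctan2(d[1],d[0])))
```

```text
[[ 0.5559  0.1818  0.02  ]
 [ 0.6288  0.0454  0.02  ]
 [ 0.4822 -0.0343  0.02  ]
 [ 0.5144  0.0708  0.143 ]
 [ 0.6256  0.1427  0.105 ]
 [ 0.546  -0.0975  0.07  ]
 [ 0.6492 -0.0437  0.07  ]
 [ 0.5938 -0.1846  0.07  ]
 [ 0.5143  0.0704  0.048 ]
 [ 0.6876  0.0318  0.05  ]]
len 0.16679633593585097 0.15465256065460004 yaw 28.510859268926527 28.11197726958381 ctr [0.51904271 0.07375242]
bin 0.1163442886108056 0.09933594949287543 27.56550180060481 28.730662664559315 [ 0.62145784 -0.11416914]
lock from grip 0.13236051288340175 32.89908038615681
```

```bash
python3 -m pendant '[[2.6,1.9,0,-7],[5.2,3.8,0,-14],[7.8,5.7,0,-21],[10.4,7.6,0,-28.3],[10.4,7.6,0,-28.3],[10.4,7.6,0,-28.3]]' 0
python3 - <<'E'
from h import *
T=pose();np.save("T1.npy",T);im=imaging.camera("wrist");cv2.imwrite("pics/w1.png",im[:,:,::-1])
cv2.imwrite("pics/w1c.png",cv2.resize(im[:,:,::-1],(800,500),interpolation=cv2.INTER_CUBIC))
E
```

```text
time_s: 0.65
eef_pos: [0.651, 0.1055, 0.2198]
eef_rot: [-0.001, 0.512, 0.859, -0.0]
wrist_force: [-0.2, -0.0, 0.3]
opening: 0.146
grasp_force: 0.0
```

View pics/w1c.png

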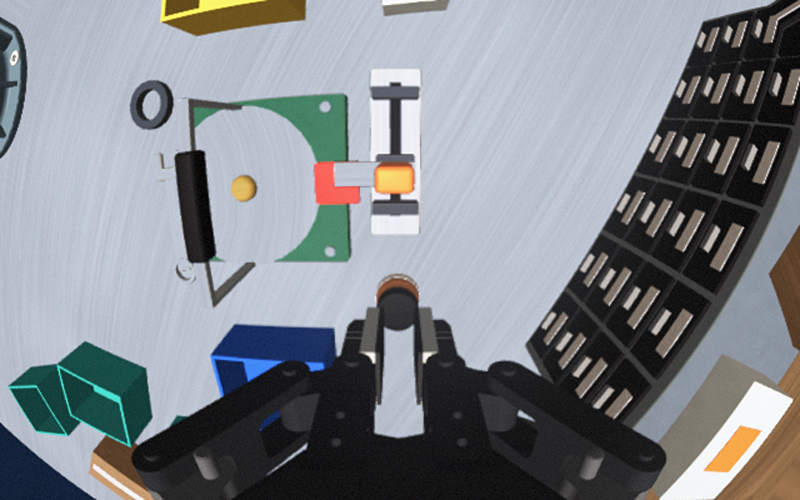

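The dock is now square in the picture: plate corners at (348,95) and (350,262), block top at (394,178), black grip (177–215,151–262), jar at (398,300).

Run:
```python
from h import *
T=np.load("T1.npy")
p=np.array([(348,95),(350,262),(195,206),(394,177),(243,188),(398,308)])/1.25
w=wrist(p,[.02,.02,.143,.105,.048,.05],T);print(np.round(w,4))
A,B=w[:2,:2];d=A-B;print(np.linalg.norm(d),np.degrees(np.arctan2(-d[0],d[1])))
v=(w-T[:3,3])@T[:3,:3];print("tool cm",np.round(v*100,2))
m=(A+B)/2;a=np.radians(28.3);print("origin from plate",m-.08*np.array([np.cos(a),np.sin(a)]))
```

```text
[[0.5577 0.1841 0.02  ]
 [0.6309 0.0445 0.02  ]
 [0.5152 0.074  0.143 ]
 [0.6263 0.1458 0.105 ]
 [0.5131 0.0704 0.048 ]
 [0.6883 0.0361 0.05  ]]
0.15767579983669214 27.689943025338824
tool cm [[ 11.34  -4.44  19.99]
 [ -4.42  -4.65  19.98]
 [  3.7  -13.44   7.7 ]
 [  4.71  -0.25  11.48]
 [  3.47 -13.78  17.2 ]
 [ -7.89   0.    16.98]]
origin from plate [0.52386487 0.07635605]
```

```bash
python3 -m pendant '[[0,-0.2,4,0],[0,-0.2,8,0],[0,-0.2,11,0],[0,-0.2,12.5,0],[0,-0.2,12.5,0]]'; python3 -m pendant '[[1,0,0,0],[2,0,0,0],[3,0,0,0],[4,0,0,0],[5,0,0,0],[6,0,0,0],[6,0,0,0],[6,0,0,0]]'
```

```text
time_s: 1.12
eef_pos: [0.6451, 0.1018, 0.0907]
eef_rot: [-0.004, 0.514, 0.858, -0.002]
wrist_force: [-0.9, 0.8, -1.0]
opening: -0.0
grasp_force: 0.0
time_s: 1.78
eef_pos: [0.6205, 0.1568, 0.0962]
eef_rot: [0.0, 0.512, 0.859, 0.0]
wrist_force: [0.3, -0.5, 0.3]
opening: 0.0
grasp_force: 0.0
```

```bash
for i in 1; do python3 -m pendant '[[0.3,0,0,0],[0.6,0,0,0],[0.6,0,0,0],[0.6,0,0,0]]'; done; python3 -m pendant '[[0.3,0,0,0],[0.5,0,0,0],[0.5,0,0,0],[0.5,0,0,0]]'
```

```text
time_s: 2.12
eef_pos: [0.618, 0.161, 0.0958]
eef_rot: [-0.0, 0.513, 0.858, -0.0]
wrist_force: [0.2, -0.8, -0.0]
opening: -0.003
grasp_force: 0.0
time_s: 2.45
eef_pos: [0.6155, 0.1657, 0.0958]
eef_rot: [-0.0, 0.513, 0.859, -0.0]
wrist_force: [-0.1, -0.9, -0.7]
opening: -0.001
grasp_force: 0.0
```

```bash
python3 -m pendant '[[0.2,0,0,0],[0.4,0,0,0],[0.4,0,0,0],[0.4,0,0,0]]';python3 - <<'E'
from h import *
T=pose();np.save("T2.npy",T);im=imaging.camera("wrist");cv2.imwrite("pics/w2.png",im[:,:,::-1])
E
```

```text
time_s: 2.78
eef_pos: [0.6136, 0.1693, 0.0959]
eef_rot: [0.0, 0.513, 0.859, -0.0]
wrist_force: [0.5, 0.3, 0.9]
opening: 0.001
grasp_force: 0.0
```

View pics/w2.png

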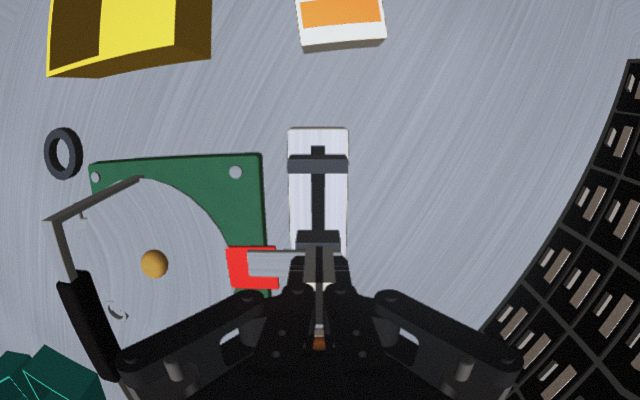

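The wrist view shows the tongue still over the lip at (275,262), and the block is not where I expected. I'll check it from the fixed cameras.

Run:
```python
from h import *
o=ctrl.get_obs();print(o['eef_pos'],o['wrist_force'])
def proj(T,K,P,fish):
    p=(np.linalg.inv(T)@np.r_[P,1])[:3];p=np.array([p[0],-p[1],-p[2]]).reshape(1,1,3)
    return (cv2.fisheye.projectPoints(p,np.zeros(3),np.zeros(3),K,np.zeros(4))[0] if fish else cv2.projectPoints(p,np.zeros(3),np.zeros(3),K,None)[0]).ravel()
T=pose();c=imaging.camera_info("wrist")
for P in([.6263,.1458,.105],T[:3,3],T[:3,3]-[0,0,.022],[.605,.185,.105],[.688,.035,.05]): print(np.round(P,3),proj(T@c["tool_from_camera"],c["K"],P,True))
s=imaging.camera_info("scene");print(proj(s["T"],s["K"],[.6263,.1458,.105],0),proj(s["T"],s["K"],T[:3,3]-[0,0,.022],0))
s=imaging.camera_info("side");print(proj(s["T"],s["K"],[.6263,.1458,.105],0),proj(s["T"],s["K"],T[:3,3]-[0,0,.022],0))
a=imaging.camera("scene")[150:280,290:450,::-1];b=imaging.camera("side")[120:250,250:410,::-1]
cv2.imwrite("pics/fx.png",np.hstack([cv2.resize(a,None,fx=2.5,fy=2.5,interpolation=2),cv2.resize(b,None,fx=2.5,fy=2.5,interpolation=2)]))
```

```text
[0.61366662 0.16917025 0.09591162] [-0.47687544 -0.01407444 -0.0287244 ]
[0.626 0.146 0.105] [318.01115644 300.49428892]
[0.614 0.169 0.096] [317.83768583 251.76763918]
[0.614 0.169 0.074] [317.92512556 235.69070928]
[0.605 0.185 0.105] [317.44742872 227.8548801 ]
[0.688 0.035 0.05 ] [320.41694904 372.93480346]
[377.91519622 217.3935333 ] [382.58204357 221.30915532]
[343.53530449 168.90243218] [339.2496799  171.18638104]
```

View pics/fx.png

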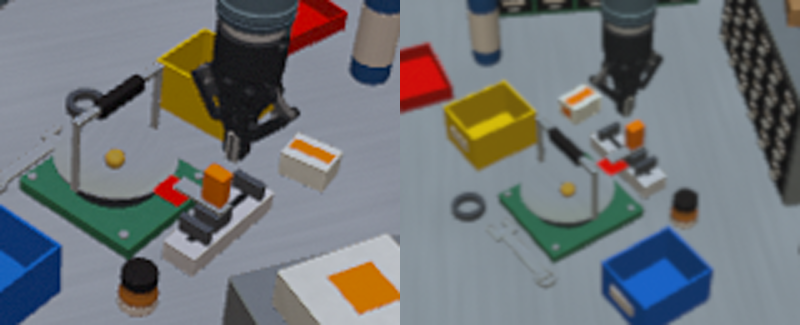

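Run:
```python
from h import *
def tri(a,b):
    Ps=[]
    for n in("scene","side"):
        c=imaging.camera_info(n);Ps.append(c["K"]@np.diag([1,-1,-1])@np.linalg.inv(c["T"])[:3])
    X=cv2.triangulatePoints(*Ps,np.array(a,float).reshape(2,1),np.array(b,float).reshape(2,1));return (X[:3]/X[3]).ravel()
sc=lambda u,v:(u/2.5+290,v/2.5+150); sd=lambda u,v:((u-400)/2.5+250,v/2.5+120)
print("tip",tri(sc(235,157),sd(625,112)))
print("block top",tri(sc(217,170),sd(635,126)))
print("jar top",tri(sc(139,268),sd(685,195)))
```

```text
tip [0.61583155 0.16864237 0.10702964]
block top [0.62685562 0.14177769 0.10309568]
jar top [0.68946289 0.03096098 0.05144094]
```

The fingertips pass just over the block: the two fixed cameras put the tip at z≈0.107 with the TCP at 0.096. So the tip is really about 11 mm behind the TCP reading, not 22 mm ahead of it. I'll go back, descend further and check against the fixed cameras.

```bash
python3 -m pendant '[[0,0,-1,0],[0,0,-2,0],[-3,0,-2,0],[-6,0,-2,0],[-8,0,-2,0],[-8,0,-2,0],[-8,0,-2,0],[-8,0,0,0],[-8,0,1,0],[-8,0,1.5,0],[-8,0,1.5,0],[-8,0,1.5,0]]'
python3 - <<'E'
from h import *
T=pose();np.save("T3.npy",T);print(T[:3,3])
a=imaging.camera("scene")[170:270,310:430,::-1];b=imaging.camera("side")[130:230,290:410,::-1];w=imaging.camera("wrist")[:,:,::-1]
cv2.imwrite("pics/w3.png",w)
cv2.imwrite("pics/fx3.png",np.hstack([cv2.resize(a,(400,333),interpolation=2),cv2.resize(b,(400,333),interpolation=2)]))
E
```

```text
time_s: 3.93
eef_pos: [0.6512, 0.0993, 0.0808]
eef_rot: [-0.0, 0.512, 0.859, -0.0]
wrist_force: [0.9, 0.5, 0.7]
opening: -0.002
grasp_force: 0.0
[0.65120808 0.0993014  0.08079496]
```

View pics/fx3.png

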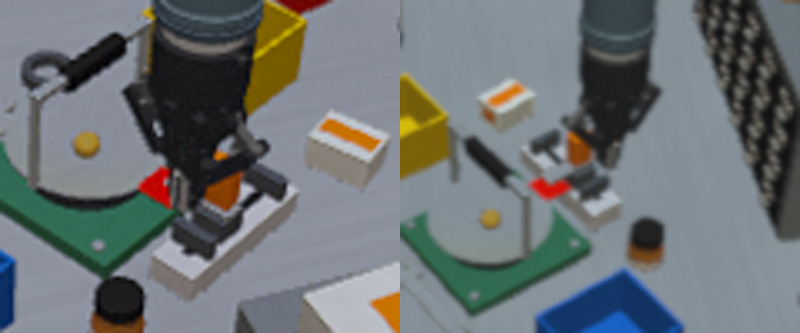

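The fingertip is at about (179,207) in the scene half and (612,165) in the side half, now on the −y side of the block and above the rail's bridge.

```bash
cat >> h.py <<'E'
def tri(a,b):
    Ps=[]
    for n in("scene","side"):
        c=imaging.camera_info(n);Ps.append(c["K"]@np.diag([1,-1,-1])@np.linalg.inv(c["T"])[:3])
    X=cv2.triangulatePoints(*Ps,np.array(a,float).reshape(2,1),np.array(b,float).reshape(2,1));return (X[:3]/X[3]).ravel()
E
python3 - <<'E'
from h import *
f=lambda a,b:tri((a[0]/3.333+310,a[1]/3.333+170),((b[0]-400)/3.333+290,b[1]/3.333+130))
print(f((179,207),(612,165)),f((90,268),(640,0+228)) )
E
python3 -m pendant '[[2,0,0,0],[2.5,0,0,0],[3,0,0,0],[3.5,0,0,0],[4,0,0,0]]'
```

```text
[0.65751248 0.09194882 0.09444317] [0.6768209  0.01110707 0.07058739]
time_s: 4.5
eef_pos: [0.6331, 0.1336, 0.0814]
eef_rot: [0.001, 0.513, 0.859, -0.0]
wrist_force: [0.8, -1.9, 1.4]
opening: -0.001
grasp_force: 0.8
```

```bash
python3 -m pendant '[[0.6,0,0,0],[1.2,0,0,0],[1.8,0,0,0],[2.4,0,0,0],[2.4,0,0,0]]'; python3 -m pendant '[[0.3,0,0,0],[0.6,0,0,0],[0.6,0,0,0]]';  python3 -m pendant '[[0.3,0,0,0],[0.4,0,0,0],[0.4,0,0,0]]'
```

```text
time_s: 4.92
eef_pos: [0.6206, 0.1563, 0.0808]
eef_rot: [-0.0, 0.512, 0.859, 0.0]
wrist_force: [-0.5, 0.8, 0.9]
opening: 0.001
grasp_force: 0.0
time_s: 5.17
eef_pos: [0.6181, 0.1608, 0.0807]
eef_rot: [-0.0, 0.513, 0.859, -0.0]
wrist_force: [0.3, 0.9, -0.6]
opening: 0.003
grasp_force: 0.0
time_s: 5.42
eef_pos: [0.6163, 0.164, 0.0807]
eef_rot: [-0.0, 0.513, 0.859, -0.0]
wrist_force: [-0.1, -0.1, -0.5]
opening: -0.0
grasp_force: 0.1
```

```bash
python3 -m pendant '[[0.15,0,0,0],[0.3,0,0,0],[0.3,0,0,0],[0.3,0,0,0]]'; python3 -m pendant '[[0.15,0,0,0],[0.3,0,0,0],[0.3,0,0,0]]'
python3 - <<'E'
from h import *
T=pose();np.save("T4.npy",T);im=imaging.camera("wrist");cv2.imwrite("pics/w4.png",im[:,:,::-1])
E
```

```text
time_s: 5.75
eef_pos: [0.6152, 0.1661, 0.0808]
eef_rot: [0.0, 0.513, 0.858, -0.0]
wrist_force: [0.6, -3.3, -1.4]
opening: -0.004
grasp_force: 1.6
time_s: 6.0
eef_pos: [0.6151, 0.1664, 0.0809]
eef_rot: [0.002, 0.513, 0.858, -0.001]
wrist_force: [5.7, -11.5, -3.2]
opening: 0.001
grasp_force: 6.2
```

View pics/w4.png

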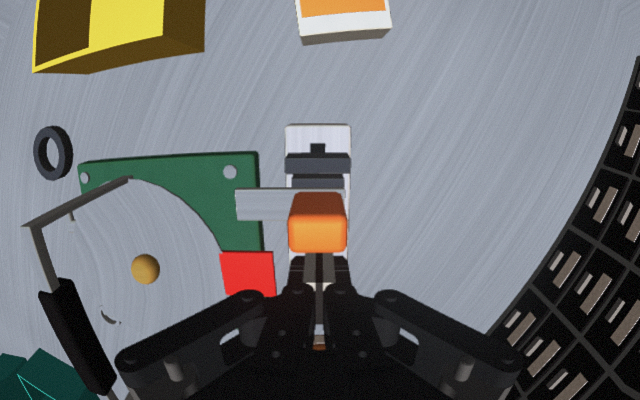

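The lock is against its end stop: the arm stopped moving and the force rose to 13 N. The tongue at (262,204) is clear of the red lip at (247,272). Next I'll measure the handle grip with the fixed cameras and retreat.

```bash
python3 - <<'E'
from h import *
f=lambda a,b:tri((a[0]/3.333+310,a[1]/3.333+170),((b[0]-400)/3.333+290,b[1]/3.333+130))
print(f((96,61),(495,164)))
# bar ends and bin rim from fixed cams
print("bin scene",fixed("scene",[(285,229),(256,245),(283,265.),(316,252)],[.07]*4).mean(0))
E
python3 -m pendant '[[-1.5,0,0,0],[-1.5,0,-4,0],[-1.5,0,-8,0],[-1.5,0,-12,0],[-1.5,0,-14,0],[-1.5,0,-14,0]]' 1
```

```text
[0.51901902 0.07063079 0.13863317]
bin scene [ 0.62507057 -0.11374676  0.07      ]
time_s: 6.55
eef_pos: [0.6243, 0.1564, 0.2284]
eef_rot: [0.004, 0.513, 0.859, 0.004]
wrist_force: [0.5, 0.5, 0.4]
opening: 0.846
grasp_force: 0.0
```

```bash
python3 -m pendant '[[-0.6,-3.4,0,0],[-1.2,-7,0,0],[-1.8,-10.5,0,0],[-2.2,-13.2,0,0],[-2.2,-13.2,0,0],[-2.2,-13.2,0,0],[-2.2,-13.2,0,0]]' 1
python3 - <<'E'
from h import *
T=pose();np.save("T5.npy",T);print(T[:3,3]);im=imaging.camera("wrist");cv2.imwrite("pics/w5.png",im[:,:,::-1])
E
```

```text
time_s: 7.13
eef_pos: [0.5155, 0.0741, 0.221]
eef_rot: [0.0, 0.513, 0.858, 0.001]
wrist_force: [-0.5, -0.1, 0.4]
opening: 1.0
grasp_force: 0.0
[0.51552448 0.07412333 0.22097885]
```

View pics/w5.png

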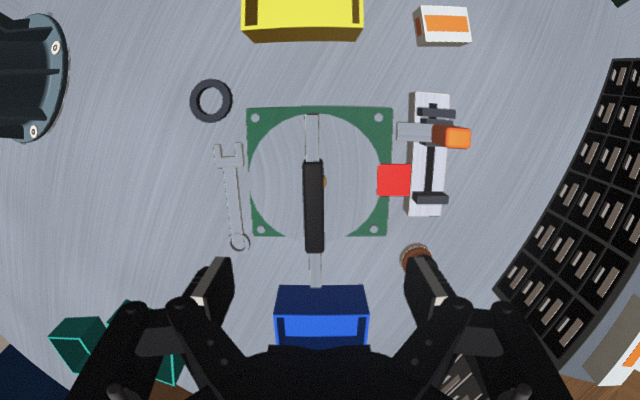

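The view is square. The black grip is at (313,162)–(314,253), lip at (394,180), ball at (323,182) under the bar, and the blue bin's rim front at (275,314)–(369,314).

Run:
```python
from h import *
T=np.load("T5.npy")
w=wrist([(313,163),(314,252),(394,180),(275,314),(369,314),(247,107),(391,108),(251,236),(387,236)],[.145,.145,.052,.07,.07,.02,.02,.02,.02],T)
print(np.round(((w-T[:3,3])@T[:3,:3])*100,2)); print(w.round(4))
```

```text
[[ 3.530e+00 -3.700e-01  7.600e+00]
 [-3.860e+00 -3.500e-01  7.600e+00]
 [ 1.000e-02  8.260e+00  1.691e+01]
 [-1.640e+01 -5.370e+00  1.509e+01]
 [-1.646e+01  6.240e+00  1.510e+01]
 [ 7.920e+00 -8.140e+00  2.009e+01]
 [ 7.780e+00  8.340e+00  2.011e+01]
 [-8.010e+00 -8.550e+00  2.009e+01]
 [-8.050e+00  8.710e+00  2.010e+01]]
[[ 0.4955  0.1035  0.145 ]
 [ 0.5308  0.0385  0.145 ]
 [ 0.5883  0.1135  0.052 ]
 [ 0.546  -0.0956  0.07  ]
 [ 0.6486 -0.0412  0.07  ]
 [ 0.4064  0.1055  0.02  ]
 [ 0.5523  0.1823  0.02  ]
 [ 0.4783 -0.0367  0.02  ]
 [ 0.6304  0.0447  0.02  ]]
```

```bash
python3 -m pendant '[[-0.1,-0.3,2.5,0],[-0.1,-0.3,5,0],[-0.1,-0.3,7.5,0],[-0.1,-0.3,9.5,0],[-0.1,-0.3,10.5,0],[-0.1,-0.3,11.3,0],[-0.1,-0.3,11.3,0],[-0.1,-0.3,11.3,0]]'; python3 -m pendant '[[0,0,0,0],[0,0,0,0],[0,0,0,0],[0,0,0,0],[0,0,0,0],[0,0,0,0],[0,0,0,0],[0,0,0,0]]' 0
```

```text
time_s: 7.85
eef_pos: [0.5135, 0.0718, 0.1083]
eef_rot: [0.0, 0.513, 0.859, 0.0]
wrist_force: [0.6, -0.1, 0.3]
opening: 1.004
grasp_force: 0.0
time_s: 8.52
eef_pos: [0.5129, 0.0716, 0.1083]
eef_rot: [0.0, 0.513, 0.859, -0.0]
wrist_force: [-1.7, 1.0, 5.7]
opening: 0.178
grasp_force: 59.0
```

```bash
python3 -m pendant '[[0,0,-0.05,0],[0,0,-0.15,0],[0,0,-0.3,0],[0,0,-0.5,0],[0,0,-0.7,0],[0,0,-0.9,0],[0,0,-1.1,0],[0,0,-1.3,0],[0,0,-1.4,0],[0,0,-1.45,0],[0,0,-1.5,0],[0,0,-1.5,0]]'
python3 - <<'E'
from h import *
im=imaging.camera("wrist");cv2.imwrite("pics/w6.png",im[:,:,::-1]);print(ctrl.get_obs()['torque'])
def blob(im,lo,hi,amin):
    h=cv2.cvtColor(im,cv2.COLOR_RGB2HSV);m=cv2.inRange(h,lo,hi);n,_,s,c=cv2.connectedComponentsWithStats(m)
    for i in range(1,n):
        if s[i,4]>=amin: print(s[i].tolist(),c[i].round(1))
for n in("wrist","scene","side"):
    im=imaging.camera(n);print(n,"red");blob(im,(0,200,150),(4,255,255),25);print("brass");blob(im,(15,110,120),(22,255,255),15)
E
```

```text
time_s: 9.52
eef_pos: [0.5129, 0.0716, 0.123]
eef_rot: [0.0, 0.513, 0.859, 0.0]
wrist_force: [0.8, -1.1, -3.7]
opening: 0.181
grasp_force: 58.3
[-0.0635214 -0.048768   0.0157222]
wrist red
brass
[512, 153, 6, 10, 17] [514.1 157.8]
[546, 377, 19, 23, 72] [556.1 389.1]
scene red
[387, 149, 35, 19, 349] [403.7 158. ]
[352, 217, 17, 12, 113] [359.8 222.2]
[0, 243, 77, 33, 851] [ 32.8 259.6]
[0, 259, 92, 69, 3082] [ 43.7 296.5]
[244, 292, 47, 43, 1012] [266.1 313.7]
brass
[581, 0, 59, 25, 774] [619.1   8. ]
[533, 113, 20, 6, 85] [542.6 115.5]
[560, 127, 67, 33, 720] [593.1 143.6]
[333, 206, 7, 6, 22] [336.  209.2]
[407, 206, 17, 9, 59] [414.7 209.9]
[383, 208, 9, 7, 39] [387.  210.9]
[110, 217, 41, 39, 875] [130.6 236.3]
[471, 235, 62, 41, 1191] [500.8 255.6]
[422, 255, 29, 20, 322] [435.8 264.5]
[314, 300, 19, 14, 244] [322.9 306.6]
[151, 308, 81, 69, 2466] [189.3 341.9]
[110, 317, 6, 4, 18] [112.5 318.5]
side red
[243, 142, 26, 18, 303] [255.2 150.6]
[330, 180, 11, 7, 46] [334.8 182.8]
[449, 204, 32, 19, 302] [464.1 213.6]
[404, 331, 60, 69, 2092] [433.6 366.5]
[378, 339, 22, 19, 154] [389.1 346.8]
[360, 345, 59, 55, 1658] [387.  377.9]
brass
[238, 37, 31, 5, 33] [253.9  40.2]
[245, 42, 91, 8, 306] [290.6  45.2]
[332, 52, 32, 11, 166] [346.5  57.6]
[611, 54, 29, 19, 78] [623.5  62.2]
[305, 60, 7, 5, 24] [307.9  62.3]
[561, 105, 12, 12, 33] [566.9 110.3]
[405, 111, 29, 14, 224] [418.4 118.4]
[423, 136, 13, 7, 61] [428.7 139. ]
[611, 149, 5, 7, 21] [612.9 151.8]
[543, 162, 18, 21, 47] [551.5 171.4]
[445, 190, 9, 7, 53] [449.  193.2]
[455, 236, 54, 41, 906] [481.4 256.7]
[622, 259, 18, 22, 59] [630.2 268.2]
[292, 321, 48, 12, 456] [315.7 325.8]
[290, 339, 50, 15, 606] [314.6 346.1]
```

The full weight, 3.7 N, is on the gripper. I'll keep lifting.

```bash
python3 -m pendant '[[0,0,-0.1,0],[0,0,-0.3,0],[0,0,-0.7,0],[0,0,-1.2,0],[0,0,-1.8,0],[0,0,-2.4,0],[0,0,-3,0],[0,0,-3.6,0],[0,0,-4.2,0],[0,0,-4.6,0],[0,0,-4.9,0],[0,0,-5,0]]'; python3 -m pendant '[[-0.05,0.02,0,0.5],[-0.2,0.05,0,1.5],[-0.4,0.1,0,3],[-0.7,0.1,0,5],[-1,0.1,0,7.5],[-1.3,0.1,0,10],[-1.6,0.1,0,12.5],[-1.9,0.1,0,15],[-2.2,0.1,0,17.5],[-2.5,0.1,0,20],[-2.7,0.1,0,22],[-2.8,0.1,0,23]]'
python3 - <<'E'
from h import *
o=ctrl.get_obs();print(o['q'],o['torque'])
E
```

```text
time_s: 10.72
eef_pos: [0.5131, 0.0716, 0.1736]
eef_rot: [0.0, 0.513, 0.859, 0.0]
wrist_force: [-0.1, -0.5, -3.4]
opening: 0.179
grasp_force: 58.4
time_s: 11.72
eef_pos: [0.527, 0.0471, 0.1725]
eef_rot: [-0.0, 0.675, 0.738, -0.0]
wrist_force: [-0.3, 0.3, -3.8]
opening: 0.174
grasp_force: 58.4
[-1.35367046e-01  1.28761102e-01  1.76896518e+00 -7.31611021e-05
  1.24449676e+00 -2.24591383e-01] [ 0.03319615 -0.00601962  0.02996784]
```

```bash
R='x'; python3 -m pendant '[[0,0,0,0.5],[0,0,0,1.5],[0,0,0,3],[0,0,0,5],[0,0,0,7.5],[0,0,0,10],[0,0,0,12.5],[0,0,0,15],[0,0,0,17.5],[0,0,0,20],[0,0,0,22.5],[0,0,0,25]]'; python3 -m pendant '[[0,0,0,2.5],[0,0,0,5],[0,0,0,7.5],[0,0,0,10],[0,0,0,12.5],[0,0,0,15],[0,0,0,17.5],[0,0,0,20],[0,0,0,22.5],[0,0,0,25],[0,0,0,27.5],[0,0,0,30]]'; python3 -m pendant '[[0,0,0,2.5],[0,0,0,5],[0,0,0,7.5],[0,0,0,9.5],[0,0,0,11],[0,0,0,11.7],[0,0,0,12],[0,0,0,12],[0,0,0,12]]'
python3 - <<'E'
from h import *
T=pose();np.save("T6.npy",T);print(T.round(4))
def blob(im,lo,hi,amin):
    h=cv2.cvtColor(im,cv2.COLOR_RGB2HSV);m=cv2.inRange(h,lo,hi);n,_,s,c=cv2.connectedComponentsWithStats(m)
    for i in range(1,n):
        if s[i,4]>=amin and 250<c[i,0]<400 and 130<c[i,1]<320: print(s[i].tolist(),c[i].round(1))
for n in("wrist","scene","side"):
    im=imaging.camera(n);cv2.imwrite(f"pics/{n}6.png",im[:,:,::-1]);print(n,"red");blob(im,(0,150,100),(4,255,255),20);print("brass");blob(im,(15,110,120),(22,255,255),12);print("blue");blob(im,(105,150,60),(118,255,255),100)
E
```

```text
time_s: 12.72
eef_pos: [0.5269, 0.0476, 0.1728]
eef_rot: [-0.0, 0.818, 0.575, -0.0]
wrist_force: [0.1, 0.0, -3.7]
opening: 0.174
grasp_force: 58.5
time_s: 13.72
eef_pos: [0.5269, 0.0476, 0.1728]
eef_rot: [-0.0, 0.939, 0.343, -0.0]
wrist_force: [0.4, -0.0, -2.9]
opening: 0.178
grasp_force: 58.5
time_s: 14.47
eef_pos: [0.527, 0.0475, 0.1729]
eef_rot: [-0.0, 0.97, 0.245, -0.0]
wrist_force: [0.1, 0.8, -3.7]
opening: 0.172
grasp_force: 58.5
[[ 8.803e-01  4.745e-01 -1.000e-04  5.270e-01]
 [ 4.745e-01 -8.803e-01  0.000e+00  4.750e-02]
 [-1.000e-04 -1.000e-04 -1.000e+00  1.729e-01]
 [ 0.000e+00  0.000e+00  0.000e+00  1.000e+00]]
wrist red
brass
blue
scene red
[301, 209, 18, 12, 125] [309.6 214.3]
brass
[327, 197, 8, 6, 24] [330.2 200.2]
[383, 208, 9, 7, 39] [387.  210.9]
[314, 300, 19, 14, 246] [323.  306.6]
blue
[255, 227, 59, 60, 2262] [284.7 255.7]
side red
[242, 138, 29, 26, 509] [255.7 150.5]
[329, 196, 13, 10, 78] [334.7 200.5]
brass
[318, 185, 6, 5, 13] [320.9 187.7]
blue
[331, 211, 44, 43, 1128] [352.8 231.4]
```

Run:
```python
from h import *
from scipy.optimize import minimize
print("lip",tri((309.6,214.3),(334.7,200.5)),"ball",tri((330.2,200.2),(320.9,187.7)))
masks={}
for n,(x,y) in {"scene":(285,256),"side":(353,232)}.items():
    im=cv2.imread(f"pics/{n}0.png");h=cv2.cvtColor(im,cv2.COLOR_BGR2HSV);m=cv2.inRange(h,(105,120,30),(122,255,255))
    k,l=cv2.connectedComponents(m);m=(l==l[y,x]).astype(np.uint8)
    hull=cv2.convexHull(cv2.findContours(m,0,2)[0][0]);mm=np.zeros_like(m);cv2.fillConvexPoly(mm,hull,1);masks[n]=mm;print(n,m.sum(),mm.sum())
def f(p,names=("scene","side")):
    s=0;a=p[2];R2=np.array([[np.cos(a),-np.sin(a)],[np.sin(a),np.cos(a)]])
    P=np.array([[*(R2@[i*.06,j*.05]+p[:2]),z] for i in(-1,1) for j in(-1,1) for z in(0,.07)])
    for n in names:
        c=imaging.camera_info(n);q=(np.c_[P,np.ones(8)]@np.linalg.inv(c["T"]).T)[:,:3]*[1,-1,-1];u=q@c["K"].T;u=u[:,:2]/u[:,2:]
        h=cv2.convexHull((u*64).astype(np.int32));m=np.zeros((400*4,640*4),np.uint8);cv2.fillConvexPoly(m,(h/4*1).astype(np.int32) if 0 else h,1,shift=4)
        g=cv2.resize(masks[n],(2560,1600),interpolation=0);s+=1-(m&g).sum()/(m|g).sum()
    return s
for names in(("scene",),("side",),("scene","side")):
    r=minimize(f,[.623,-.114,.494],args=(names,),method="Nelder-Mead",options=dict(initial_simplex=[[.623,-.114,.494],[.633,-.114,.494],[.623,-.104,.494],[.623,-.114,.55]],maxiter=60));print(names,r.x[:2],np.degrees(r.x[2]),r.fun)
```

```text
lip [ 0.5681633  -0.0281145   0.11402447] ball [0.52676515 0.04535537 0.11188474]
scene 2280 2344
side 1184 1275
('scene',) [ 0.62144418 -0.11312834] 28.360658269339527 0.01993320535409049
('side',) [ 0.62114999 -0.11401622] 28.86263935045424 0.035873588307867466
('scene', 'side') [ 0.62126179 -0.11356161] 28.643278938329914 0.05922130019575267
```

The bin fits at (0.6213, −0.1136), square to the dock. The ball is centred under the grip (2 mm off), and the lip points the right way. Now a gentle slide of 8.85 cm along tool y and 0.65 cm along tool x.

```bash
python3 -m pendant '[[0,0.05,0,0],[0.01,0.15,0,0],[0.02,0.3,0,0],[0.04,0.5,0,0],[0.06,0.75,0,0],[0.08,1.05,0,0],[0.1,1.4,0,0],[0.13,1.75,0,0],[0.15,2.1,0,0],[0.18,2.45,0,0],[0.2,2.8,0,0],[0.23,3.15,0,0]]'; python3 -m pendant '[[0.03,0.35,0,0],[0.05,0.7,0,0],[0.08,1.05,0,0],[0.1,1.4,0,0],[0.13,1.75,0,0],[0.15,2.1,0,0],[0.18,2.45,0,0],[0.2,2.8,0,0],[0.23,3.15,0,0],[0.26,3.5,0,0],[0.28,3.83,0,0],[0.3,4.13,0,0]]'; python3 -m pendant '[[0.02,0.27,0,0],[0.04,0.52,0,0],[0.06,0.75,0,0],[0.07,0.95,0,0],[0.09,1.13,0,0],[0.1,1.28,0,0],[0.11,1.4,0,0],[0.12,1.48,0,0],[0.12,1.53,0,0],[0.12,1.56,0,0],[0.12,1.57,0,0],[0.12,1.57,0,0]]'
python3 - <<'E'
from h import *
T=pose();print(T.round(4))
def blob(im,lo,hi,amin,box):
    h=cv2.cvtColor(im,cv2.COLOR_RGB2HSV);m=cv2.inRange(h,lo,hi);n,_,s,c=cv2.connectedComponentsWithStats(m)
    for i in range(1,n):
        if s[i,4]>=amin and box[0]<c[i,0]<box[1] and box[2]<c[i,1]<box[3]: print(s[i].tolist(),c[i].round(1))
for n,b in(("scene",(255,400,180,260)),("side",(310,400,170,250))):
    im=imaging.camera(n);cv2.imwrite(f"pics/{n}7.png",im[:,:,::-1]);print(n,"red");blob(im,(0,150,100),(4,255,255),20,b);print("brass");blob(im,(14,100,100),(23,255,255),8,b)
E
```

```text
time_s: 15.62
eef_pos: [0.5441, 0.0205, 0.1728]
eef_rot: [-0.0, 0.97, 0.244, -0.0]
wrist_force: [-0.4, -0.6, -3.3]
opening: 0.175
grasp_force: 58.4
time_s: 16.62
eef_pos: [0.5664, -0.0144, 0.1729]
eef_rot: [0.0, 0.97, 0.244, 0.0]
wrist_force: [0.5, 0.5, -3.8]
opening: 0.176
grasp_force: 58.4
time_s: 17.62
eef_pos: [0.5747, -0.0273, 0.1729]
eef_rot: [-0.0, 0.97, 0.244, -0.0]
wrist_force: [0.2, 0.7, -3.7]
opening: 0.176
grasp_force: 58.4
[[ 8.804e-01  4.742e-01 -0.000e+00  5.747e-01]
 [ 4.742e-01 -8.804e-01  0.000e+00 -2.730e-02]
 [ 0.000e+00 -1.000e-04 -1.000e+00  1.729e-01]
 [ 0.000e+00  0.000e+00  0.000e+00  1.000e+00]]
scene red
[279, 226, 18, 13, 133] [287.5 231.7]
brass
[351, 175, 51, 32, 771] [374.9 191. ]
[382, 208, 11, 16, 98] [386.3 214.6]
[306, 213, 9, 8, 52] [310.2 216.2]
side red
[345, 211, 13, 9, 70] [351.3 214.9]
brass
[334, 198, 6, 6, 28] [336.4 200.6]
[360, 205, 8, 3, 16] [363.5 206.2]
```

```bash
python3 -m pendant '[[0,0,0,0],[0,0,0,0],[0,0,0,0],[0,0,0,0],[0,0,0,0],[0,0,0,0]]'
python3 - <<'E'
from h import *
l=tri((287.5,231.7),(351.3,214.9));b=tri((310.2,216.2),(336.4,200.6));t=np.array([.5747,-.0273])
print("lip",l,"ball",b,"lip rad",np.linalg.norm(l[:2]-t),np.degrees(np.arctan2(*(l[:2]-t)[::-1])))
a,c=cv2.imread("pics/scene6.png"),cv2.imread("pics/scene7.png");z=cv2.imread("pics/scene0.png")
d=cv2.absdiff(z,c).max(2)>40
n,_,s,ce=cv2.connectedComponentsWithStats(d.astype(np.uint8))
for i in range(1,n):
    if s[i,4]>15: print(s[i],ce[i].round())
E
```

```text
time_s: 18.22
eef_pos: [0.5747, -0.0274, 0.1729]
eef_rot: [-0.0, 0.97, 0.244, -0.0]
wrist_force: [0.4, 0.2, -3.8]
opening: 0.176
grasp_force: 58.4
lip [ 0.6152838  -0.10267298  0.11403535] ball [ 0.57432922 -0.02835406  0.11265961] lip rad 0.08560450083029775 -61.7002192072127
[ 282    0   55   58 1115] [308.  32.]
[298   0  26   7  87] [313.   2.]
[337   0  21  78 479] [349.  33.]
[293   6   8   9  39] [296.  10.]
[301  10  25  10 179] [311.  15.]
[338  34   9  20 135] [343.  43.]
[ 283   42  110  202 6048] [322. 153.]
[334  57   9  19 140] [338.  67.]
[341  77   9  13  28] [344.  82.]
[325 174  31  28 272] [342. 188.]
[278 225  20  15 172] [287. 232.]
```

The ball is centred to about 1 mm, the lip is over the middle of the bin about 45 mm above the rim, and nothing else on the bench has changed in the pictures.

```bash
python3 -c "
from bench import workorder
print(workorder.hand_in())"
```

```text
the job is handed in; nothing more can be done
None
```

The job is handed in after about 18 s of robot time: the lock is open at its stop, and the dish is held still and level, lip over the middle of the blue bin about 45 mm above its rim, ball centred; the hand-in returned no verdict.

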